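# Line up the juicing cones by size beside the citrus press

## Robot

A 6-joint arm with a two-finger parallel gripper is mounted at the origin on the work surface. World frame = base frame: x ahead of the robot, y to its left, z up, the work surface at z = 0. Lengths are in m, angles in degrees, forces in N, time in s.
With the tool pointing down it reaches from about 0.4 to 0.825 m from the base axis. Payload 7 kg.
Tool frame: the origin (TCP) lies midway between the tips of the shut fingers; the grasp point (between the pads) lies 19 mm behind it; z points along the fingers, y is the line along which they close (so a half turn about z gives the same grasp; the last joint's range is limited). The gripper opens to 88 mm and grips with 3 to 60 N. Pads are 19 mm wide; open, the fingers measure 130 mm over their backs; the gripper's body (78 mm by 193 mm) begins 47 mm behind the grasp point.
Start: joints at [87.324, 20.546, 0.682, 0, -70.136, -16.507], TCP at [0.222, 0.637, 0.194] pointing down, gripper open.
Joint ranges: [-176.03, 176.03], [-82.01, 121.73], [-58.28, 71.71], [-173.87, 95.51], [-174.79, -0.11], [-173.66, 173.66]. Speed limits (degrees/s): [136.94, 136.94, 172.46, 180, 180, 180].

## Interface

Orientations are given as [roll, pitch, yaw] about the fixed x, y, z axes, in that order (R = Rz(yaw) Ry(pitch) Rx(roll)).
In Python, from plant import r gives the robot as it stands. The module is installed in compiled form; this text tells all that it offers.
- The arm moves only by the tool play_rows, never from a script. Its argument "rows" is a list of rows, each an object with "slide": the shift along the tool's x, y, z as a fraction of full scale, a list of three; "delta_rot": the turn, a rotation vector about the tool's x, y, z as a fraction of full scale, a list of three; "fingers": the opening, from -1 (shut) to 1 (fully open). In form: [{"slide": [x, y, z], "delta_rot": [rx, ry, rz], "fingers": fingers}, ...]. A call has 1 to 8 rows; each row shifts and turns the commanded pose from where the row before left it, along the tool's axes as they then stand; what a row does not reach is not made up. Full scale, the value 1, is 0.15 m for a shift and 0.08 rad for a turn. A row lasts 1/8 s, in which the tool goes at most 62.5 mm and 10.7 degrees, less where a joint would pass 70% of its speed; a pose out of reach is approached as far as the arm can. A call with a number of a shift or a turn outside -1 to 1 is refused whole. A call with a gripper value outside its range is refused whole. The fingers move at their own pace and stop on an object; "squeeze" is the grip in N (left out, the last holds). Time passes only in rows, so rows that do not move let the fingers close. It gives the time, the measured TCP pose, the force, the opening and the grip force at its end, in the units of the state.
- r.get_state(): the state, without advancing time (a new reading comes with each control period).
- r.capture(name): name is "scene" or "side" or "wrist"; returns a dict with "image" (400x640x3 uint8, blue, green, red), "fx", "fy", "cx", "cy" (pixels), "R" (3x3) and "t" (3): a world point X has camera coordinates R X + t; the wrist camera has in their place "T_tool_cam" (4x4, takes a point from camera to tool coordinates, whose origin is the TCP and whose axes are the flange's). Camera axes: x right, y down, z forward; pixel columns grow to the right and rows downward; lengths in m; the calibration is good to about 2 mm. The wrist camera is an equidistant fisheye: a pixel r from the principal point sees the ray r / f radians off the axis. A picture is of the moment at which its call begins: read the wrist's pose just before it. There is no depth.
- r.close_job(): hands the job in; it is judged then, once.
The state is a dict: "time_s": time; "joints": joint angles; "qd": joint speeds; "joint_torque": joint torques, N m; "tcp_pos": TCP position; "eef_rot": TCP orientation; "contact_force": force on the tool from outside, world axes, zero at the start; "moment": the same for the moment, N m; "gripper_width": finger opening in m; "gripper_force": force on a finger pad.
Only numpy, scipy, OpenCV 4.12 (cv2) and the standard library are available. Lean on these libraries where they do the work, as an engineer would, in place of code of your own. Each camera call takes 0.05 s, during which the arm holds its last target. There are 200 camera calls.

## Task

Get the four juicing cones ready for the citrus press: stand them on the four cork marks of the wooden board in order of size, the smallest on the mark at the press's end of the board and the largest at the far end, each upright and centred on its own mark. Leave the glass tumbler that stands among the cones where it is.

Things in the scene. Friction and masses are not known exactly. Their poses are not given: they have to be found in the camera images.
- cone_lime: the smallest juicing cone, green plastic, loose, about 50 g: an upright cylindrical skirt 38 mm across and 30 mm high, to be gripped across, with a ribbed tapering dome above it, 50 mm high in all. Starts standing upright on the marble on the robot's side of the board. Origin: centre of its flat underside; z up through the tip
- cone_lemon: the second smallest juicing cone, yellow plastic, loose, about 70 g: an upright cylindrical skirt 46 mm across and 34 mm high, to be gripped across, with a ribbed tapering dome above it, 60 mm high in all. Starts standing upright on the marble on the robot's side of the board. Origin: centre of its flat underside; z up through the tip
- cone_orange: the second largest juicing cone, orange plastic, loose, about 90 g: an upright cylindrical skirt 54 mm across and 38 mm high, to be gripped across, with a ribbed tapering dome above it, 70 mm high in all. Starts standing upright on the marble on the robot's side of the board. Origin: centre of its flat underside; z up through the tip
- cone_grapefruit: the largest juicing cone, red plastic, loose, about 120 g: an upright cylindrical skirt 62 mm across and 42 mm high, to be gripped across, with a ribbed tapering dome above it, 80 mm high in all. Starts standing upright on the marble on the robot's side of the board. Origin: centre of its flat underside; z up through the tip
- mark_a: one of four like cork discs, 74 mm across, 4 mm thick, fixed in a row 95 to 125 mm apart on a dark wooden board (460 x 100 x 14 mm, fixed, its length along y within 0.12 rad). The names do not tell the order along the board: go by position. Origin: centre of its underside, on top of the board; its top is 18 mm above the marble. Its x axis runs across the board
- mark_b: one of four like cork discs, 74 mm across, 4 mm thick, fixed in a row 95 to 125 mm apart on a dark wooden board (460 x 100 x 14 mm, fixed, its length along y within 0.12 rad). The names do not tell the order along the board: go by position. Origin: centre of its underside, on top of the board; its top is 18 mm above the marble. Its x axis runs across the board
- mark_c: one of four like cork discs, 74 mm across, 4 mm thick, fixed in a row 95 to 125 mm apart on a dark wooden board (460 x 100 x 14 mm, fixed, its length along y within 0.12 rad). The names do not tell the order along the board: go by position. Origin: centre of its underside, on top of the board; its top is 18 mm above the marble. Its x axis runs across the board
- mark_d: one of four like cork discs, 74 mm across, 4 mm thick, fixed in a row 95 to 125 mm apart on a dark wooden board (460 x 100 x 14 mm, fixed, its length along y within 0.12 rad). The names do not tell the order along the board: go by position. Origin: centre of its underside, on top of the board; its top is 18 mm above the marble. Its x axis runs across the board
- press: the cast aluminium lever citrus press, fixed, 200 x 160 mm at the foot and 370 mm high, with a steel cup under its cone; it stands on the marble beyond the left (+y) or the right (-y) end of the board, a blue fruit bowl (150 mm high) beyond the other end. Origin: centre of the underside of its foot
- tumbler: a green-tinted glass tumbler, loose, 64 mm across the rim, 85 mm high, standing upright in the middle among the cones. Origin: centre of its underside; z up. (A like tumbler and a funnel stand nearer the robot, about 0.32 m ahead and 0.22 m left and right, and low kitchen things beyond the board: they play no part)
Mind the look-alikes: they are no part of the job. Of the things shaped like the cone_lime, the green one is meant.

How it is judged (in metres and radians):
At the end, for the whole second after the job is handed in: From the press's end the cones stand smallest to largest, one per mark: within 12 mm of its centre, resting on the cork (underside 14 to 23 mm above the marble), upright within 0.12 rad, at rest (under 0.02 m/s); tumbler within 30 mm of its start and upright within 0.3 rad (((world y of each of press, cone_lemon above 0 m and world y of cone_lime above 0.11 m and world y of cone_lemon below 0.11 m and world y of cone_orange between -0.11 and 0 m and world y of cone_grapefruit below -0.11 m) or (world y of each of press, cone_lemon below 0 m and world y of cone_grapefruit above 0.11 m and world y of cone_orange between 0 and 0.11 m and world y of cone_lemon above -0.11 m and world y of cone_lime below -0.11 m)) and (horizontal distance between cone_lime and mark_a below 0.012 m or horizontal distance between cone_lime and mark_b below 0.012 m or horizontal distance between cone_lime and mark_c below 0.012 m or horizontal distance between cone_lime and mark_d below 0.012 m) and angle between each of cone_lime, cone_lemon, cone_orange, cone_grapefruit's own z axis and vertical below 0.12 rad and height (world z) of cone_lime between 0.014 and 0.023 m and linear speed of each of cone_lime, cone_lemon, cone_orange, cone_grapefruit below 0.02 m/s and (horizontal distance between cone_lemon and mark_a below 0.012 m or horizontal distance between cone_lemon and mark_b below 0.012 m or horizontal distance between cone_lemon and mark_c below 0.012 m or horizontal distance between cone_lemon and mark_d below 0.012 m) and height (world z) of cone_lemon between 0.014 and 0.023 m and (horizontal distance between cone_orange and mark_a below 0.012 m or horizontal distance between cone_orange and mark_b below 0.012 m or horizontal distance between cone_orange and mark_c below 0.012 m or horizontal distance between cone_orange and mark_d below 0.012 m) and height (world z) of cone_orange between 0.014 and 0.023 m and (horizontal distance between cone_grapefruit and mark_a below 0.012 m or horizontal distance between cone_grapefruit and mark_b below 0.012 m or horizontal distance between cone_grapefruit and mark_c below 0.012 m or horizontal distance between cone_grapefruit and mark_d below 0.012 m) and height (world z) of cone_grapefruit between 0.014 and 0.023 m and distance of tumbler from where it was at the start of the episode below 0.03 m and angle between tumbler's own z axis and vertical below 0.3 rad); the robot touches nothing.
It fails at once if the glass tumbler among the cones is pushed more than 30 mm or tipped (distance of tumbler from where it was at the start of the episode above 0.03 m or angle between tumbler's own z axis and vertical above 0.3 rad).
It also fails if it takes over 106 s, if anything falls off the work surface, if the arm or the gripper's body presses on something with over 40 N, if the wrist force passes 120 N, or if a joint passes its speed limit or range.

## Working session

There is one attempt and no reset: what is moved stays moved. The work goes in short steps, Python scripts to look and compute and a tool call to move; the robot and the scene stay as the last step left them, time stands still between calls to the robot, and variables do not carry over. Pictures are saved under pics/ and viewed, at most 14 in all, crops included, and the job is handed in when it is done.

Besides the shell and the picture viewer there is one more tool, called after ">>>" as a command line: name --argument value ..., lists and objects as JSON in quotes. play_rows: Moves the arm, as the interface text tells. Shift numbers are shares of 0.15 m and turn numbers shares of 0.08 rad, none past 1 either way. Its arguments: {"type":"object","properties":{"rows":{"type":"array"},"squeeze":{"type":"number"}},"required":["rows"]}

```bash
mkdir -p pics
cat > h.py <<'E'
import numpy as np, cv2, json
from plant import r
from scipy.spatial.transform import Rotation as Ro
def ray(c,u,v):
    d=np.array([(u-c['cx'])/c['fx'],(v-c['cy'])/c['fy'],1.]); R=np.array(c['R']);t=np.array(c['t'])
    return -R.T@t, R.T@d
def onz(c,u,v,z):
    o,d=ray(c,u,v); return o+d*(z-o[2])/d[2]
def proj(c,X):
    p=np.array(c['R'])@np.array(X)+np.array(c['t']); return c['fx']*p[0]/p[2]+c['cx'],c['fy']*p[1]/p[2]+c['cy']
def st():
    s=r.get_state(); print({k:np.round(s[k],4).tolist() for k in ('time_s','tcp_pos','eef_rot','contact_force','gripper_width','gripper_force','joints')}); return s
E
python3 - <<'E'
from h import *
import pickle
s=st()
for n in('scene','side'):
    c=r.capture(n); cv2.imwrite(f'pics/{n}0.png',c['image']); pickle.dump(c,open(n+'.pkl','wb'))
    R=np.array(c['R']);print(n,-R.T@np.array(c['t']),R[2],c['fx'])
a=Ro.from_euler('xyz',s['eef_rot'],degrees=True).as_matrix();print(a)
E
```

```text
{'time_s': 0.0, 'tcp_pos': [0.2216, 0.637, 0.1927], 'eef_rot': [179.9054, -0.0077, -19.191], 'contact_force': [0.5804, -0.1815, 0.5377], 'gripper_width': 0.0877, 'gripper_force': 0.0, 'joints': [87.3249, 20.5907, 0.6357, -0.0207, -70.1379, -16.5089]}
scene [1.34005619 0.6700585  0.7712678 ] [-0.62380328 -0.53085662 -0.57363814] 392.1927462637994
side [ 0.18392382 -0.85863515  0.89258801] [ 0.28656602  0.68933878 -0.665351  ] 406.0210087965271
[[ 9.44427882e-01 -3.28718425e-01 -4.15596073e-04]
 [-3.28718660e-01 -9.44426531e-01 -1.60316662e-03]
 [ 1.34490448e-04  1.65068944e-03 -9.99998629e-01]]
```

View pics/scene0.png

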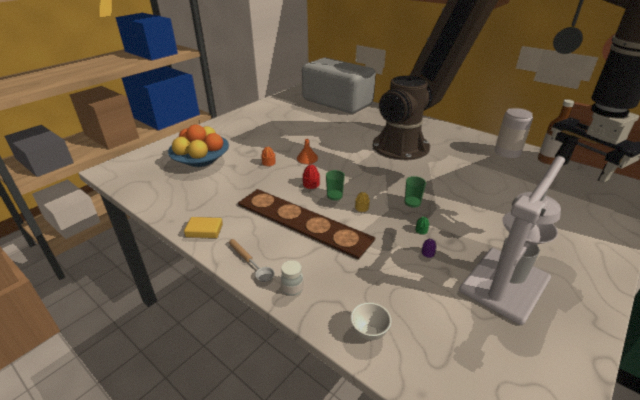

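View pics/side0.png

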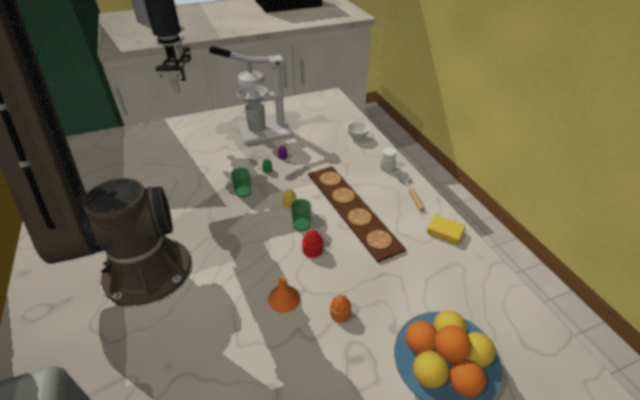

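The scene view shows the press at the +y end, right of the board in the picture (510,270), with the bowl at the other end (198,148). Pixel positions in scene: lime (422,225), lemon (361,202), red (311,177), orange (268,156), tumbler (335,185). The marks run from (263,200) to (346,238), and the purple look-alike is at (429,248). The side view agrees: lime (267,166), lemon (289,197), tumbler (301,215), red (312,244), orange (341,308).

```bash
cat > m.py <<'E'
from h import *
import pickle
C={n:pickle.load(open(n+'.pkl','rb')) for n in('scene','side')}
seeds={'lime':((422,225),(267,166)),'lemon':((361,202),(289,197)),'orange':((268,156),(341,308)),'red':((311,177),(312,244)),'purple':((429,248),(283,153)),
'tumb':((335,185),(301,215))}
H={'lime':(45,80),'lemon':(18,34),'orange':(4,16),'red':(-8,4),'purple':(115,155),'tumb':(45,85)}
def mask(im,h,smin=120,vmin=40):
    hsv=cv2.cvtColor(im,cv2.COLOR_BGR2HSV).astype(int); hh=hsv[...,0]
    if h[0]<0: hh=np.where(hh>90,hh-180,hh)
    return ((hh>=h[0])&(hh<=h[1])&(hsv[...,1]>smin)&(hsv[...,2]>vmin)).astype(np.uint8)
def blob(m,s,rad=30):
    n,l,stt,cen=cv2.connectedComponentsWithStats(m)
    k=[i for i in range(1,n) if stt[i,4]>25]
    i=min(k,key=lambda i:np.hypot(*(cen[i]-s))); return stt[i],cen[i]
if __name__=='__main__':
    for k in seeds:
        L=[]
        for n,s in zip(('scene','side'),seeds[k]):
            b,cen=blob(mask(C[n]['image'],H[k],90 if k in('tumb','purple') else 120),s)
            u,v=b[0]+b[2]/2-.5,b[1]+b[3]/2-.5
            L.append((ray(C[n],u,v),b,cen))
        (o1,d1),(o2,d2)=L[0][0],L[1][0]
        ab=np.linalg.lstsq(np.c_[d1,-d2],o2-o1,rcond=None)[0]
        p,q=o1+ab[0]*d1,o2+ab[1]*d2
        print(k,np.round((p+q)/2,4),'gap',round(np.linalg.norm(p-q),4),[x[1].tolist() for x in L])
    M={}
    for n,rg in(('scene',(236,190,376,256)),('side',(305,165,405,262))):
        x0,y0,x1,y1=rg; im=C[n]['image'][y0:y1,x0:x1]
        g=((im[...,2]>110)&(im[...,2].astype(int)-im[...,0]>45)).astype(np.uint8)
        cs=[c for c in cv2.findContours(g,0,2)[0] if cv2.contourArea(c)>60]
        P=[]
        for c in cs:
            e=cv2.fitEllipse(cv2.convexHull(c)); P.append(np.r_[onz(C[n],e[0][0]+x0,e[0][1]+y0,.018)[:2],e[1]])
        P=np.array(sorted(P,key=lambda p:-p[1])); M[n]=P; print(n,np.round(P,4).tolist())
E
python3 m.py
```

```text
lime [0.4407 0.3211 0.0199] gap 0.0017 [[416, 217, 12, 16, 148], [264, 161, 7, 11, 67]]
lemon [0.4565 0.1167 0.0211] gap 0.0015 [[355, 192, 15, 20, 226], [283, 191, 13, 17, 157]]
orange [ 0.442  -0.333   0.0259] gap 0.0024 [[262, 147, 13, 19, 218], [331, 295, 20, 28, 446]]
red [ 0.4531 -0.1042  0.0301] gap 0.0021 [[303, 164, 17, 25, 341], [302, 230, 21, 28, 453]]
purple [0.5171 0.3844 0.0176] gap 0.0022 [[422, 240, 14, 17, 182], [278, 147, 8, 12, 75]]
tumb [0.459  0.0094 0.0429] gap 0.0016 [[327, 171, 17, 29, 395], [291, 200, 19, 30, 446]]
scene [[0.6289, 0.1785, 16.8221, 24.961], [0.4327, 0.107, 11.1384, 11.8721], [0.635, 0.0788, 15.5877, 24.2271], [0.8474, -0.0192, 10.9079, 19.8876], [0.6396, -0.0358, 14.5316, 23.0739], [0.6505, -0.1453, 13.2618, 22.279]]
side [[0.626, 0.1735, 14.2383, 22.0032], [0.6316, 0.0739, 15.7263, 23.0148], [0.6359, -0.0413, 17.4175, 24.5768], [0.4557, -0.0938, 18.047, 30.4894], [0.6472, -0.1505, 19.2545, 25.83]]
```

Both views agree to about 5 mm, and the heights are plausible. The press is at +y, so the order from +y is lime, lemon, orange, grapefruit. I'll yaw the tool to -90° so the fingers close along world x. That keeps them clear of the tumbler.

>>> play_rows --rows '[{"slide": [0,0,0],"delta_rot": [0,0,1],"fingers": 1},{"slide": [0,0,0],"delta_rot": [0,0,1],"fingers": 1},{"slide": [0,0,0],"delta_rot": [0,0,1],"fingers": 1},{"slide": [0,0,0],"delta_rot": [0,0,1],"fingers": 1},{"slide": [0,0,0],"delta_rot": [0,0,1],"fingers": 1},{"slide": [0,0,0],"delta_rot": [0,0,1],"fingers": 1},{"slide": [0,0,0],"delta_rot": [0,0,1],"fingers": 1},{"slide": [0,0,0],"delta_rot": [0,0,1],"fingers": 1}]' --squeeze 15

```text
time_s: 1.1
tcp_pos: [0.2217, 0.6372, 0.1931]
eef_rot: [180.0, -0.0, -56.0]
contact_force: [0.5, -0.6, -0.3]
gripper_width: 0.0877
gripper_force: 0.0
```

>>> play_rows --rows '[{"slide": [0,0,0],"delta_rot": [0,0,1],"fingers": 1},{"slide": [0,0,0],"delta_rot": [0,0,1],"fingers": 1},{"slide": [0,0,0],"delta_rot": [0,0,1],"fingers": 1},{"slide": [0,0,0],"delta_rot": [0,0,1],"fingers": 1},{"slide": [0,0,0],"delta_rot": [0,0,1],"fingers": 1},{"slide": [0,0,0],"delta_rot": [0,0,1],"fingers": 1},{"slide": [0,0,0],"delta_rot": [0,0,1],"fingers": 1},{"slide": [0,0,0],"delta_rot": [0,0,0.45],"fingers": 1}]'

```text
time_s: 2.1
tcp_pos: [0.2218, 0.6373, 0.1932]
eef_rot: [180.0, -0.0, -90.1]
contact_force: [-0.2, 1.1, 0.3]
gripper_width: 0.0876
gripper_force: 0.0
```

>>> play_rows --rows '[{"slide": [0.263,-0.182,0],"delta_rot": [0,0,0],"fingers": 1},{"slide": [0.263,-0.182,0],"delta_rot": [0,0,0],"fingers": 1},{"slide": [0.263,-0.182,0],"delta_rot": [0,0,0],"fingers": 1},{"slide": [0.263,-0.182,0],"delta_rot": [0,0,0],"fingers": 1},{"slide": [0.263,-0.182,0],"delta_rot": [0,0,0],"fingers": 1},{"slide": [0.263,-0.182,0],"delta_rot": [0,0,0],"fingers": 1},{"slide": [0.263,-0.182,0],"delta_rot": [0,0,0],"fingers": 1},{"slide": [0.263,-0.182,0],"delta_rot": [0,0,0],"fingers": 1}]'

```text
time_s: 3.1
tcp_pos: [0.4408, 0.3205, 0.1938]
eef_rot: [-180.0, 0.0, -89.9]
contact_force: [-0.3, 0.3, -0.7]
gripper_width: 0.0876
gripper_force: 0.0
```

>>> play_rows --rows '[{"slide": [0,0,0],"delta_rot": [0,0,0],"fingers": 1}]'

```text
time_s: 3.22
tcp_pos: [0.4413, 0.3194, 0.1937]
eef_rot: [180.0, -0.0, -90.2]
contact_force: [-0.4, -0.0, 0.3]
gripper_width: 0.0876
gripper_force: 0.0
```

```bash
cat >> h.py <<'E'
def wcap(name):
    s=r.get_state(); c=r.capture('wrist'); cv2.imwrite(f'pics/{name}.png',c['image'])
    T=np.array(c['T_tool_cam']); A=Ro.from_euler('xyz',s['eef_rot'],degrees=True).as_matrix()
    c['Rw']=A@T[:3,:3]; c['o']=A@T[:3,3]+np.array(s['tcp_pos']); c['s']=s; return c
def wz(c,u,v,z):
    x,y=u-c['cx'],v-c['cy']; rr=np.hypot(x,y)+1e-9; th=rr/c['fx']
    d=c['Rw']@np.array([np.sin(th)*x/rr,np.sin(th)*y/rr,np.cos(th)]); return c['o']+d*(z-c['o'][2])/d[2]
def wpix(c,X):
    p=c['Rw'].T@(np.array(X)-c['o']); rr=np.hypot(p[0],p[1])+1e-9; th=np.arctan2(rr,p[2]); return c['cx']+c['fx']*th*p[0]/rr, c['cy']+c['fx']*th*p[1]/rr
E
python3 - <<'E'
from h import *
c=wcap('w1'); print(c['T_tool_cam'],c['fx'],c['cx'],c['o'],c['Rw'][:,2])
for n,X in dict(lime=(.4407,.3211,.02),m1=(.6275,.176,.018),m2=(.633,.076,.018),lemon=(.4565,.1167,.02)).items(): print(n,wpix(c,X))
st()
E
```

```text
[[ 8.23558988e-05 -9.54875450e-01 -2.97006511e-01  8.09663198e-02]
 [ 9.99999932e-01 -2.80263661e-05  3.67391212e-04  1.30594230e-04]
 [-3.59136863e-04 -2.97006521e-01  9.54875383e-01 -1.92219914e-01]
 [ 0.00000000e+00  0.00000000e+00  0.00000000e+00  1.00000000e+00]] 309.70691628693146 323.6398720008284 [0.44098574 0.23851219 0.38594455] [ 3.89466080e-04  2.96757060e-01 -9.54952929e-01]
lime (np.float64(323.92829871833936), np.float64(169.428840067603))
m1 (np.float64(174.76725056705519), np.float64(59.85191827327773))
m2 (np.float64(173.41218792154382), np.float64(-11.773113156475887))
lemon (np.float64(309.91722005452186), np.float64(1.3141218518908317))
{'time_s': 3.275, 'tcp_pos': [0.4408, 0.3207, 0.1937], 'eef_rot': [179.9984, 0.0036, -90.1241], 'contact_force': [-0.252, -0.0843, -1.6295], 'gripper_width': 0.0876, 'gripper_force': 0.0, 'joints': [56.6304, 8.3287, -15.7872, -0.0036, -65.882, -56.7531]}
```

View pics/w1.png

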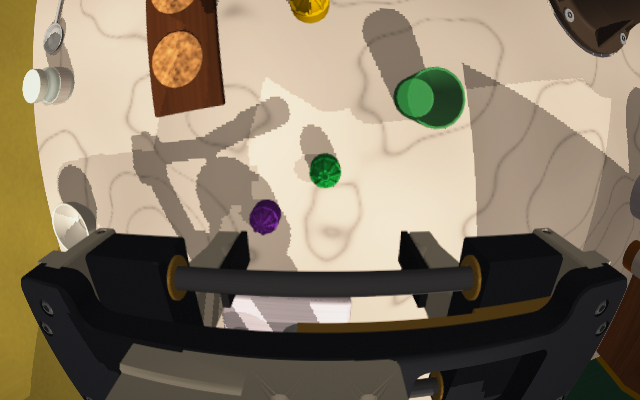

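The wrist view shows the lime cone at (325,171), against a predicted (324,169). Mark 1 is at (178,59), against a predicted (175,60). The purple look-alike is at (265,217). Next I'll refine the lime and mark 1 positions.

```bash
cat >> h.py <<'E'
def cork(c,X,name=''):
    u,v=map(int,wpix(c,X)); im=c['image']; x0,y0=max(u-55,0),max(v-55,0); w=im[y0:v+55,x0:u+55].astype(int)
    g=((w[...,2]>120)&(w[...,2]-w[...,0]>45)&(w[...,0]<170)).astype(np.uint8); g=cv2.morphologyEx(g,cv2.MORPH_OPEN,np.ones((3,3)))
    k=max(cv2.findContours(g,0,2)[0],key=cv2.contourArea); h=cv2.convexHull(k)[:,0,:]
    P=np.array([wz(c,a+x0,b+y0,.018)[:2] for a,b in h]).astype(np.float32)
    e=cv2.fitEllipse(P*1000); print('cork',name,np.round(e[0],1),'axes',np.round(e[1],1)); return e
def cone(c,X,m,zs):
    n,l,s,cen=cv2.connectedComponentsWithStats(m); p=np.array(wpix(c,X))
    i=min([i for i in range(1,n) if s[i,4]>60],key=lambda i:np.hypot(*(cen[i]-p)))
    k=cv2.findContours((l==i).astype(np.uint8),0,2)[0][0]; h=cv2.convexHull(k)[:,0,:]
    P=np.array([wz(c,a,b,zs)[:2] for a,b in h]).astype(np.float32)
    (x,y),rad=cv2.minEnclosingCircle(P*1000); print('cone at',np.round((x,y),1),'dia',round(2*rad,1),'bbox ctr',np.round((P.min(0)+P.max(0))*500,1),np.round(np.ptp(P,axis=0)*1000,1))
E
cat > w1.py <<'E'
from h import *
from m import mask,H
import sys
E
python3 - <<'E'
from h import *
from m import mask,H
c=wcap('w1b'); cone(c,(.4407,.3211,.02),mask(c['image'],H['lime'],120,30),.025); cork(c,(.6275,.176,.018))
E
```

```text
cone at [440.1 321.5] dia 41.3 bbox ctr [439.5 321.6] [34.8 40.5]
cork  [626.1 175.1] axes [73.3 74.4]
```

>>> play_rows --rows '[{"slide": [-0.005,0.005,0.25],"delta_rot": [0,0,0],"fingers": 1},{"slide": [0,0,0.3],"delta_rot": [0,0,0],"fingers": 1},{"slide": [0,0,0.3],"delta_rot": [0,0,0],"fingers": 1},{"slide": [0,0,0.2],"delta_rot": [0,0,0],"fingers": 1},{"slide": [0,0,0.12],"delta_rot": [0,0,0],"fingers": 1},{"slide": [0,0,0.08],"delta_rot": [0,0,0],"fingers": 1},{"slide": [0,0,0],"delta_rot": [0,0,0],"fingers": 1},{"slide": [0,0,0],"delta_rot": [0,0,0],"fingers": -1}]'

```text
time_s: 4.32
tcp_pos: [0.4397, 0.3234, 0.0069]
eef_rot: [-180.0, 0.1, -90.0]
contact_force: [0.1, -0.0, 0.7]
gripper_width: 0.0821
gripper_force: 0.0
```

>>> play_rows --rows '[{"slide": [0,0,0],"delta_rot": [0,0,0],"fingers": -1},{"slide": [0,0,0],"delta_rot": [0,0,0],"fingers": -1},{"slide": [0,0,0],"delta_rot": [0,0,0],"fingers": -1},{"slide": [0,0,0],"delta_rot": [0,0,0],"fingers": -1},{"slide": [0,0,0],"delta_rot": [0,0,0],"fingers": -1},{"slide": [0,0,0],"delta_rot": [0,0,0],"fingers": -1}]'

```text
time_s: 5.08
tcp_pos: [0.4396, 0.3227, 0.0062]
eef_rot: [-180.0, 0.0, -90.0]
contact_force: [-0.5, 0.4, 2.6]
gripper_width: 0.024
gripper_force: 12.0
```

The opening is 24 mm where the skirt should give 38 mm, so I'll look before lifting.

Run:
```python
from h import *
s=st(); c=wcap('w2'); 
d=r.capture('scene'); u,v=map(int,proj(d,(.44,.32,.03))); k=d['image'][v-50:v+50,u-60:u+60]
k=cv2.resize(k,None,fx=4,fy=4,interpolation=cv2.INTER_CUBIC); w=cv2.resize(c['image'][100:300,200:450],(500,400))
cv2.imwrite('pics/v2.png',np.hstack([cv2.resize(k,(300,250)),cv2.resize(c['image'][60:310,180:480],(400,250))]))
```

```text
{'time_s': 5.075, 'tcp_pos': [0.4396, 0.3227, 0.0062], 'eef_rot': [-179.9924, 0.0005, -89.9958], 'contact_force': [-0.4548, 0.4251, 2.564], 'gripper_width': 0.024, 'gripper_force': 11.9873, 'joints': [56.8827, 19.7946, -28.797, 0.0092, -41.4038, -56.8854]}
```

View pics/v2.png

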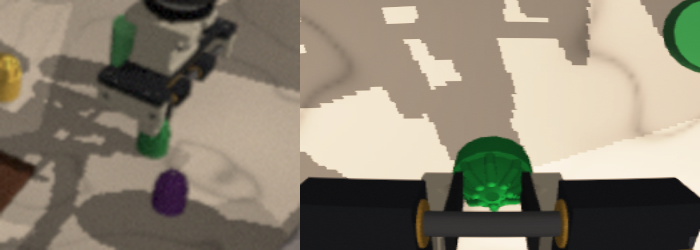

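The view shows the cone upright, with its skirt sticking out toward the camera in front of the pads and its rib apex at about pixel (325,245). I'll check where that puts its axis.

Run:
```python
from h import *
c=wcap('w3')
for z in (.05,.045): print(wz(c,325,245,z))
print('expected tip',wpix(c,(.4396,.3215,.05)),'skirt front bottom',wpix(c,(.4396,.3025,.0)),'front top',wpix(c,(.4396,.3025,.03)))
from m import mask,H
m=mask(c['image'],H['lime'],120,30)[120:300,280:370]; ys,xs=np.nonzero(m); print(xs.min()+280,xs.max()+280,ys.min()+120,ys.max()+120)
for v in range(190,290,8):
  x=np.nonzero(mask(c['image'],H['lime'],120,30)[v,280:370])[0]; print(v,x.min()+280 if len(x) else 0,x.max()+280 if len(x) else 0)
for n in('side','scene'):
  d=r.capture(n)['image']; print(n,proj(r.capture(n),(.44,.3215,.025)))
```

```text
[0.43860758 0.3164115  0.05      ]
[0.43858141 0.31892761 0.045     ]
expected tip (np.float64(323.14704486805033), np.float64(253.35280911279304)) skirt front bottom (np.float64(323.2275329490118), np.float64(192.6770436875073)) front top (np.float64(323.1751811253794), np.float64(207.87810450883944))
295 353 197 271
190 0 0
198 315 330
206 303 345
214 299 348
222 297 351
230 295 353
238 302 345
246 302 345
254 302 345
262 305 344
270 324 326
278 0 0
286 0 0
side (np.float64(266.4468025494138), np.float64(164.70879882540694))
scene (np.float64(421.74672415186166), np.float64(223.27234869718367))
```

The xy position is right, but the pads may be too high, on the dome. I'll check the fingertip height in the scene view.

Run:
```python
from h import *
L=[]
for n in('scene','side'):
    c=r.capture(n); im=c['image']; u,v=map(int,proj(c,(.44,.3225,.03))); k=im[v-30:v+30,u-35:u+35]
    k=cv2.resize(k,None,fx=5,fy=5,interpolation=cv2.INTER_CUBIC)
    for X,col in(((.452,.3225,.0062),(255,0,0)),((.452,.3225,.03),(0,0,255)),((.428,.3225,.0062),(255,255,0)),((.44,.3225,.05),(255,0,255))):
        a,b=proj(c,X); cv2.circle(k,(int((a-u+35+.5)*5),int((b-v+30+.5)*5)),3,col,-1)
    L.append(k)
cv2.imwrite('pics/v3.png',np.hstack(L))
```

```text
(no output)
```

View pics/v3.png

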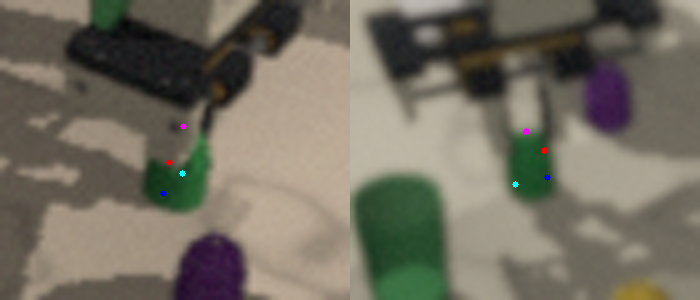

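Run:
```python
from h import *
c=r.capture('wrist'); T=np.linalg.inv(np.array(c['T_tool_cam']))
def tp(X):
    p=T[:3,:3]@np.array(X)+T[:3,3]; rr=np.hypot(*p[:2]); th=np.arctan2(rr,p[2]); return np.round([c['cx']+c['fx']*th*p[0]/rr,c['cy']+c['fx']*th*p[1]/rr]).tolist()
for z in(0,-.01,-.02,-.03,-.04): print(z,'open',[tp((.0095,s*.044,z)) for s in(-1,1)],'24',[tp((.0095,s*.012,z)) for s in(-1,1)])
a=cv2.imread('pics/w1.png')[215:300,190:460]; b=cv2.imread('pics/w3.png')[190:300,260:390]
cv2.imwrite('pics/v4.png',np.hstack([cv2.resize(a,(540,340)),cv2.resize(b,(260,340))]))
```

```text
0 open [[258.0, 211.0], [389.0, 211.0]] 24 [[305.0, 211.0], [341.0, 211.0]]
-0.01 open [[255.0, 216.0], [392.0, 216.0]] 24 [[304.0, 216.0], [342.0, 216.0]]
-0.02 open [[251.0, 222.0], [395.0, 222.0]] 24 [[303.0, 222.0], [343.0, 222.0]]
-0.03 open [[248.0, 228.0], [399.0, 228.0]] 24 [[302.0, 229.0], [344.0, 229.0]]
-0.04 open [[244.0, 236.0], [403.0, 236.0]] 24 [[301.0, 236.0], [345.0, 236.0]]
```

View pics/v4.png

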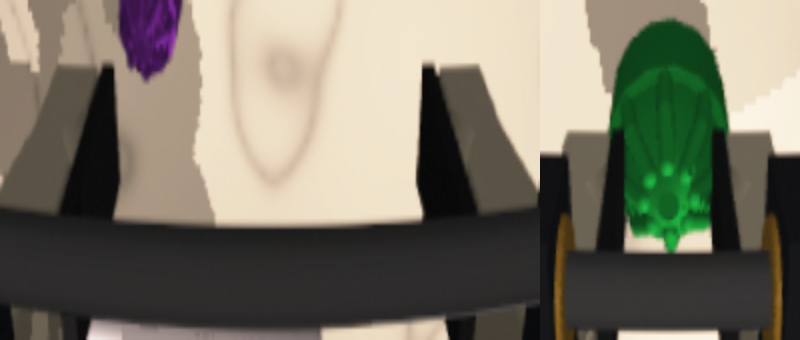

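The pictures and the contact agree: the fingertips are about 34 mm behind the reported TCP at either opening, so the pads are pinching the dome. I'll open, go down about 30 mm more while watching the force, and grip again.

>>> play_rows --rows '[{"slide": [0,0,0],"delta_rot": [0,0,0],"fingers": 1},{"slide": [0,0,0],"delta_rot": [0,0,0],"fingers": 1},{"slide": [0,0,0],"delta_rot": [0,0,0],"fingers": 1},{"slide": [0,0,0],"delta_rot": [0,0,0],"fingers": 1},{"slide": [0,0,0],"delta_rot": [0,0,0],"fingers": 1},{"slide": [0,0,0.06],"delta_rot": [0,0,0],"fingers": 1},{"slide": [0,0,0.03],"delta_rot": [0,0,0],"fingers": 1},{"slide": [0,0,0],"delta_rot": [0,0,0],"fingers": 1}]'

```text
time_s: 6.58
tcp_pos: [0.4391, 0.3222, -0.0081]
eef_rot: [180.0, -0.1, -90.0]
contact_force: [0.7, 0.2, -0.1]
gripper_width: 0.087
gripper_force: 0.0
```

>>> play_rows --rows '[{"slide": [0,0,0.03],"delta_rot": [0,0,0],"fingers": 1},{"slide": [0,0,0.03],"delta_rot": [0,0,0],"fingers": 1},{"slide": [0,0,0],"delta_rot": [0,0,0],"fingers": 1}]'

```text
time_s: 6.95
tcp_pos: [0.4393, 0.3224, -0.0168]
eef_rot: [180.0, -0.0, -90.0]
contact_force: [0.6, 0.2, 0.3]
gripper_width: 0.0876
gripper_force: 0.0
```

>>> play_rows --rows '[{"slide": [0,0,0.03],"delta_rot": [0,0,0],"fingers": 1},{"slide": [0,0,0.02],"delta_rot": [0,0,0],"fingers": 1},{"slide": [0,0,0],"delta_rot": [0,0,0],"fingers": 1}]'

```text
time_s: 7.32
tcp_pos: [0.4393, 0.3224, -0.0242]
eef_rot: [180.0, -0.0, -90.0]
contact_force: [-0.0, 1.1, -0.0]
gripper_width: 0.0876
gripper_force: 0.0
```

>>> play_rows --rows '[{"slide": [0,0,0],"delta_rot": [0,0,0],"fingers": -1},{"slide": [0,0,0],"delta_rot": [0,0,0],"fingers": -1},{"slide": [0,0,0],"delta_rot": [0,0,0],"fingers": -1},{"slide": [0,0,0],"delta_rot": [0,0,0],"fingers": -1},{"slide": [0,0,0],"delta_rot": [0,0,0],"fingers": -1},{"slide": [0,0,0],"delta_rot": [0,0,0],"fingers": -1}]'

```text
time_s: 8.07
tcp_pos: [0.4394, 0.3226, -0.0238]
eef_rot: [180.0, -0.0, -90.0]
contact_force: [-0.9, 0.1, 1.3]
gripper_width: 0.0375
gripper_force: 15.0
```

```bash
python3 -c "
from h import *
st()"
```

```text
{'time_s': 8.075, 'tcp_pos': [0.4394, 0.3226, -0.0238], 'eef_rot': [179.9982, -0.0023, -90.0006], 'contact_force': [-0.905, 0.058, 1.2851], 'gripper_width': 0.0375, 'gripper_force': 15.0, 'joints': [56.8851, 22.3318, -30.2448, -0.0004, -37.4263, -56.8854]}
```

>>> play_rows --rows '[{"slide": [0,0,-0.17],"delta_rot": [0,0,0],"fingers": -1},{"slide": [0,0,-0.3],"delta_rot": [0,0,0],"fingers": -1},{"slide": [0,0,-0.3],"delta_rot": [0,0,0],"fingers": -1},{"slide": [0.2,0,0],"delta_rot": [0,0,0],"fingers": -1},{"slide": [0.3,0,0],"delta_rot": [0,0,0],"fingers": -1},{"slide": [0.3,0,0],"delta_rot": [0,0,0],"fingers": -1},{"slide": [0.177,-0.144,0],"delta_rot": [0,0,0],"fingers": -1},{"slide": [0,-0.3,0],"delta_rot": [0,0,0],"fingers": -1}]'

```text
time_s: 9.07
tcp_pos: [0.505, 0.1736, 0.0916]
eef_rot: [179.9, 0.0, -90.1]
contact_force: [-0.1, 0.9, -0.4]
gripper_width: 0.0373
gripper_force: 15.0
```

>>> play_rows --rows '[{"slide": [0,-0.35,0],"delta_rot": [0,0,0],"fingers": -1},{"slide": [0,-0.3,0],"delta_rot": [0,0,0],"fingers": -1},{"slide": [0,-0.15,0],"delta_rot": [0,0,0],"fingers": -1},{"slide": [0,0,0],"delta_rot": [0,0,0],"fingers": -1},{"slide": [0,0,0],"delta_rot": [0,0,0],"fingers": -1}]'

```text
time_s: 9.7
tcp_pos: [0.6249, 0.1754, 0.0907]
eef_rot: [179.9, -0.0, -90.0]
contact_force: [0.5, -0.4, 0.0]
gripper_width: 0.0373
gripper_force: 15.0
```

Run:
```python
from h import *
st(); c=wcap('w5'); cork(c,(.633,.076,.018),'m2'); cork(c,(.638,-.0385,.018),'m3')
```

```text
{'time_s': 9.7, 'tcp_pos': [0.6249, 0.1754, 0.0907], 'eef_rot': [179.8968, -0.0378, -90.0337], 'contact_force': [0.4837, -0.4138, 0.0175], 'gripper_width': 0.0373, 'gripper_force': 14.9999, 'joints': [32.8475, 22.6763, -10.2808, -0.0289, -57.1502, -32.8655]}
cork m2 [625.6  81.7] axes [73.3 94.9]Traceback (most recent call last):
  File "<stdin>", line 2, in <module>
  File "h.py", line 25, in cork
    k=max(cv2.findContours(g,0,2)[0],key=cv2.contourArea); h=cv2.convexHull(k)[:,0,:]
ValueError: max() iterable argument is empty
```

View pics/w5.png

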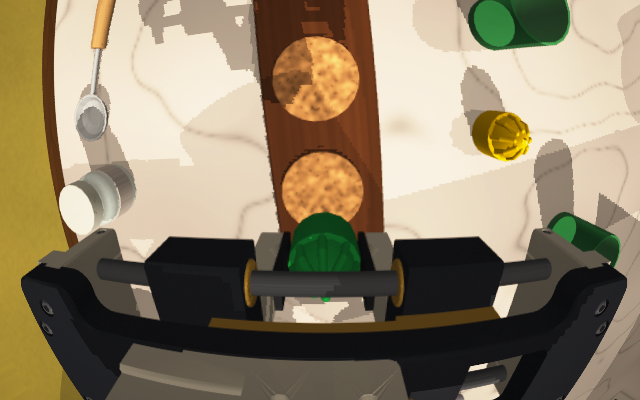

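The lime cone is held above mark 1, which shows at (322,190). Mark 2 is at (316,79) and the lemon at (502,135). Lower and release.

>>> play_rows --rows '[{"slide": [-0.003,-0.007,0.2],"delta_rot": [0,0,0],"fingers": -1},{"slide": [0,0,0.2],"delta_rot": [0,0,0],"fingers": -1},{"slide": [0,0,0.13],"delta_rot": [0,0,0],"fingers": -1},{"slide": [0,0,0.07],"delta_rot": [0,0,0],"fingers": -1},{"slide": [0,0,0.035],"delta_rot": [0,0,0],"fingers": -1},{"slide": [0,0,0],"delta_rot": [0,0,0],"fingers": -1},{"slide": [0,0,0],"delta_rot": [0,0,0],"fingers": -1}]'

```text
time_s: 10.62
tcp_pos: [0.6276, 0.1768, -0.0027]
eef_rot: [-179.9, 0.0, -90.0]
contact_force: [0.5, -0.2, -0.5]
gripper_width: 0.0378
gripper_force: 15.0
```

>>> play_rows --rows '[{"slide": [0,0,0.015],"delta_rot": [0,0,0],"fingers": -1},{"slide": [0,0,0],"delta_rot": [0,0,0],"fingers": -1},{"slide": [0,0,0],"delta_rot": [0,0,0],"fingers": 0.2},{"slide": [0,0,0],"delta_rot": [0,0,0],"fingers": 1},{"slide": [0,0,0],"delta_rot": [0,0,0],"fingers": 1},{"slide": [0,0,0],"delta_rot": [0,0,0],"fingers": 1}]'

```text
time_s: 11.38
tcp_pos: [0.6272, 0.1766, -0.0058]
eef_rot: [-180.0, 0.0, -90.0]
contact_force: [-0.2, -0.3, -0.6]
gripper_width: 0.072
gripper_force: 0.0
```

>>> play_rows --rows '[{"slide": [0,0,-0.15],"delta_rot": [0,0,0],"fingers": 1},{"slide": [0,0,-0.3],"delta_rot": [0,0,0],"fingers": 1},{"slide": [0,0,-0.35],"delta_rot": [0,0,0],"fingers": 1},{"slide": [0.35,0,-0.2],"delta_rot": [0,0,0],"fingers": 1},{"slide": [0.35,0,0],"delta_rot": [0,0,0],"fingers": 1},{"slide": [0,0,0],"delta_rot": [0,0,0],"fingers": 1},{"slide": [0,0,0],"delta_rot": [0,0,0],"fingers": 1}]'

```text
time_s: 12.25
tcp_pos: [0.6271, 0.0713, 0.1442]
eef_rot: [-180.0, 0.0, -90.0]
contact_force: [0.3, 0.6, 0.4]
gripper_width: 0.0877
gripper_force: 0.0
```

Run:
```python
from h import *
from m import mask,H
st(); c=wcap('w6')
for f in (lambda:cork(c,(.633,.076,.018),'m2'),lambda:cork(c,(.638,-.0385,.018),'m3'),lambda:cone(c,(.626,.176,.04),mask(c['image'],H['lime'],120,30),.043),lambda:cone(c,(.4565,.117,.02),mask(c['image'],H['lemon'],120,60),.028)):
    try: f()
    except Exception as e: print(e)
```

```text
{'time_s': 12.25, 'tcp_pos': [0.6271, 0.0713, 0.1442], 'eef_rot': [-179.9929, 0.0079, -90.0481], 'contact_force': [0.2822, 0.59, 0.4459], 'gripper_width': 0.0877, 'gripper_force': 0.0, 'joints': [24.1792, 18.4299, -9.1157, -0.0048, -62.4448, -24.2251]}
cork m2 [631.4  75.2] axes [73.7 74. ]
cork m3 [636.2 -39.7] axes [74.1 74.2]
cone at [626.5 163.9] dia 35.5 bbox ctr [626.5 158.5] [33. 24.]
cone at [459.2 117.7] dia 71.6 bbox ctr [458.7 114.4] [64.3 53.5]
```

View pics/w6.png

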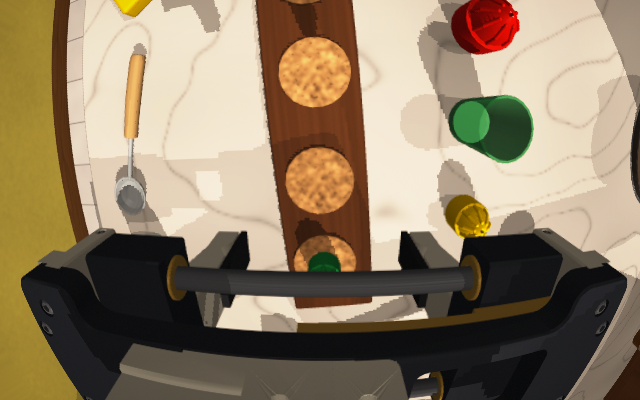

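The view shows mark 2 at (319,180), mark 3 at (315,72) and the lime cone standing on mark 1 at (324,265). Next is the lemon.

>>> play_rows --rows '[{"slide": [-0.1,0.15,0],"delta_rot": [0,0,0],"fingers": 1},{"slide": [-0.1,0.25,0],"delta_rot": [0,0,0],"fingers": 1},{"slide": [-0.1,0.3,0],"delta_rot": [0,0,0],"fingers": 1},{"slide": [0,0.3,0],"delta_rot": [0,0,0],"fingers": 1},{"slide": [0,0.134,0],"delta_rot": [0,0,0],"fingers": 1},{"slide": [0,0,0],"delta_rot": [0,0,0],"fingers": 1},{"slide": [0,0,0],"delta_rot": [0,0,0],"fingers": 1}]'

```text
time_s: 13.18
tcp_pos: [0.4576, 0.1174, 0.1443]
eef_rot: [-180.0, 0.0, -89.9]
contact_force: [0.1, -0.0, -0.4]
gripper_width: 0.0875
gripper_force: 0.0
```

Run:
```python
from h import *
from m import mask,H
st(); c=wcap('w7')
cone(c,(.4565,.117,.02),mask(c['image'],H['lemon'],120,60),.028); cone(c,(.453,-.104,.03),mask(c['image'],H['red'],120,60),.03)
```

```text
{'time_s': 13.175, 'tcp_pos': [0.4576, 0.1174, 0.1443], 'eef_rot': [-179.9678, 0.0095, -89.9243], 'contact_force': [0.1487, -0.004, -0.398], 'gripper_width': 0.0875, 'gripper_force': 0.0, 'joints': [38.3542, 3.5566, -28.2032, 0.0147, -58.2091, -38.2862]}
cone at [458.1 116.2] dia 52.7 bbox ctr [457.1 116.3] [45.6 52.2]Traceback (most recent call last):
  File "<stdin>", line 4, in <module>
  File "h.py", line 30, in cone
    i=min([i for i in range(1,n) if s[i,4]>60],key=lambda i:np.hypot(*(cen[i]-p)))
ValueError: min() iterable argument is empty
```

>>> play_rows --rows '[{"slide": [0.007,0,0.2],"delta_rot": [0,0,0],"fingers": 1},{"slide": [0,0,0.3],"delta_rot": [0,0,0],"fingers": 1},{"slide": [0,0,0.3],"delta_rot": [0,0,0],"fingers": 1},{"slide": [0,0,0.2],"delta_rot": [0,0,0],"fingers": 1},{"slide": [0,0,0.11],"delta_rot": [0,0,0],"fingers": 1},{"slide": [0,0,0],"delta_rot": [0,0,0],"fingers": 1},{"slide": [0,0,0],"delta_rot": [0,0,0],"fingers": 1},{"slide": [0,0,0],"delta_rot": [0,0,0],"fingers": -1}]'

```text
time_s: 14.22
tcp_pos: [0.4578, 0.1159, -0.0216]
eef_rot: [-179.9, 0.1, -90.0]
contact_force: [0.6, -0.2, 1.0]
gripper_width: 0.0825
gripper_force: 0.0
```

>>> play_rows --rows '[{"slide": [0,0,0],"delta_rot": [0,0,0],"fingers": -1},{"slide": [0,0,0],"delta_rot": [0,0,0],"fingers": -1},{"slide": [0,0,0],"delta_rot": [0,0,0],"fingers": -1},{"slide": [0,0,0],"delta_rot": [0,0,0],"fingers": -1},{"slide": [0,0,0],"delta_rot": [0,0,0],"fingers": -1}]'

```text
time_s: 14.85
tcp_pos: [0.457, 0.1155, -0.0222]
eef_rot: [-180.0, 0.0, -90.0]
contact_force: [-0.3, 0.9, 2.1]
gripper_width: 0.0457
gripper_force: 15.0
```

>>> play_rows --rows '[{"slide": [0,0,-0.17],"delta_rot": [0,0,0],"fingers": -1},{"slide": [0,0,-0.3],"delta_rot": [0,0,0],"fingers": -1},{"slide": [0,0,-0.3],"delta_rot": [0,0,0],"fingers": -1},{"slide": [0.07,-0.2,0],"delta_rot": [0,0,0],"fingers": -1},{"slide": [0.1,-0.3,0],"delta_rot": [0,0,0],"fingers": -1},{"slide": [0.1,-0.3,0],"delta_rot": [0,0,0],"fingers": -1},{"slide": [0,-0.25,0],"delta_rot": [0,0,0],"fingers": -1},{"slide": [0,-0.113,0],"delta_rot": [0,0,0],"fingers": -1}]'

```text
time_s: 15.85
tcp_pos: [0.6329, 0.0744, 0.0921]
eef_rot: [179.9, -0.0, -90.1]
contact_force: [0.3, 0.8, -1.1]
gripper_width: 0.0459
gripper_force: 15.0
```

>>> play_rows --rows '[{"slide": [0,0,0.15],"delta_rot": [0,0,0],"fingers": -1},{"slide": [0,0,0.2],"delta_rot": [0,0,0],"fingers": -1},{"slide": [0,0,0.15],"delta_rot": [0,0,0],"fingers": -1},{"slide": [0,0,0.1],"delta_rot": [0,0,0],"fingers": -1},{"slide": [0,0,0.03],"delta_rot": [0,0,0],"fingers": -1},{"slide": [0,0,0],"delta_rot": [0,0,0],"fingers": -1},{"slide": [0,0,0],"delta_rot": [0,0,0],"fingers": -1}]'

```text
time_s: 16.73
tcp_pos: [0.6321, 0.0753, -0.0004]
eef_rot: [-179.9, 0.0, -90.0]
contact_force: [-0.2, -0.3, -0.2]
gripper_width: 0.0457
gripper_force: 15.0
```

>>> play_rows --rows '[{"slide": [0,0,0.025],"delta_rot": [0,0,0],"fingers": -1},{"slide": [0,0,0],"delta_rot": [0,0,0],"fingers": -1},{"slide": [0,0,0],"delta_rot": [0,0,0],"fingers": 0.3},{"slide": [0,0,0],"delta_rot": [0,0,0],"fingers": 1},{"slide": [0,0,0],"delta_rot": [0,0,0],"fingers": 1},{"slide": [0,0,0],"delta_rot": [0,0,0],"fingers": 1}]'

```text
time_s: 17.48
tcp_pos: [0.6313, 0.0749, -0.0052]
eef_rot: [180.0, -0.0, -90.0]
contact_force: [0.8, 0.2, -0.0]
gripper_width: 0.0801
gripper_force: 0.0
```

>>> play_rows --rows '[{"slide": [0,0,-0.15],"delta_rot": [0,0,0],"fingers": 1},{"slide": [0,0,-0.3],"delta_rot": [0,0,0],"fingers": 1},{"slide": [0,0,-0.35],"delta_rot": [0,0,0],"fingers": 1},{"slide": [0,0,-0.2],"delta_rot": [0,0,0],"fingers": 1},{"slide": [0.3,0.15,0],"delta_rot": [0,0,0],"fingers": 1},{"slide": [0.35,0.15,0],"delta_rot": [0,0,0],"fingers": 1},{"slide": [0.35,0.15,0],"delta_rot": [0,0,0],"fingers": 1},{"slide": [0.35,0.15,0],"delta_rot": [0,0,0],"fingers": 1}]'

```text
time_s: 18.48
tcp_pos: [0.5405, -0.1289, 0.1451]
eef_rot: [-180.0, -0.0, -90.0]
contact_force: [1.0, -0.6, -0.0]
gripper_width: 0.0878
gripper_force: 0.0
```

Run:
```python
from h import *
st(); c=wcap('w8'); cork(c,(.649,-.148,.018),'m4')
```

```text
{'time_s': 18.475, 'tcp_pos': [0.5405, -0.1289, 0.1451], 'eef_rot': [-179.978, -0.0001, -89.9725], 'contact_force': [0.9945, -0.5956, -0.0136], 'gripper_width': 0.0878, 'gripper_force': 0.0, 'joints': [6.7793, 11.5193, -18.5457, 0.0031, -59.9132, -6.7533]}
cork m4 [ 647.6 -149.4] axes [73.9 74.2]
```

>>> play_rows --rows '[{"slide": [0.35,0.15,0],"delta_rot": [0,0,0],"fingers": 1},{"slide": [0.35,0.15,0],"delta_rot": [0,0,0],"fingers": 1},{"slide": [0.35,0.15,0],"delta_rot": [0,0,0],"fingers": 1},{"slide": [0.32,0.217,0],"delta_rot": [0,0,0],"fingers": 1},{"slide": [0,0,0],"delta_rot": [0,0,0],"fingers": 1},{"slide": [0,0,0],"delta_rot": [0,0,0],"fingers": 1}]'

```text
time_s: 19.27
tcp_pos: [0.4413, -0.3332, 0.1449]
eef_rot: [-180.0, 0.0, -90.1]
contact_force: [-0.8, -0.8, 0.3]
gripper_width: 0.0874
gripper_force: 0.0
```

Run:
```python
from h import *
from m import mask,H
st(); c=wcap('w9')
cone(c,(.442,-.333,.02),mask(c['image'],H['orange'],120,60),.032)
```

```text
{'time_s': 19.275, 'tcp_pos': [0.4413, -0.3332, 0.1449], 'eef_rot': [-179.9915, 0.0027, -90.0655], 'contact_force': [-0.76, -0.7967, 0.3032], 'gripper_width': 0.0874, 'gripper_force': 0.0, 'joints': [-16.7593, 11.2844, -18.8721, -0.0058, -59.8361, 16.6967]}
cone at [ 442.7 -332.8] dia 60.6 bbox ctr [ 442.8 -332.9] [53.6 60.3]
```

View pics/w9.png

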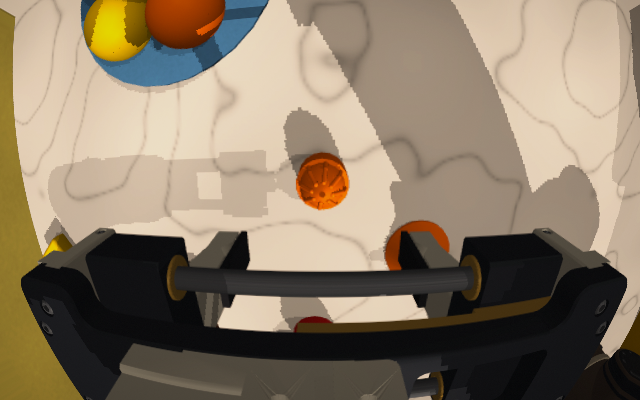

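The orange cone is at (323,181), matching the 54 mm skirt. The funnel at (418,245) is clear of the fingers' path. Grip it.

>>> play_rows --rows '[{"slide": [0,-0.009,0.2],"delta_rot": [0,0,0],"fingers": 1},{"slide": [0,0,0.3],"delta_rot": [0,0,0],"fingers": 1},{"slide": [0,0,0.3],"delta_rot": [0,0,0],"fingers": 1},{"slide": [0,0,0.2],"delta_rot": [0,0,0],"fingers": 1},{"slide": [0,0,0.1],"delta_rot": [0,0,0],"fingers": 1},{"slide": [0,0,0],"delta_rot": [0,0,0],"fingers": 1},{"slide": [0,0,0],"delta_rot": [0,0,0],"fingers": 1},{"slide": [0,0,0],"delta_rot": [0,0,0],"fingers": -1}]'

```text
time_s: 20.32
tcp_pos: [0.4438, -0.3333, -0.0188]
eef_rot: [-179.9, -0.0, -90.0]
contact_force: [0.0, -0.0, 0.7]
gripper_width: 0.0825
gripper_force: 0.0
```

>>> play_rows --rows '[{"slide": [0,0,0],"delta_rot": [0,0,0],"fingers": -1},{"slide": [0,0,0],"delta_rot": [0,0,0],"fingers": -1},{"slide": [0,0,0],"delta_rot": [0,0,0],"fingers": -1},{"slide": [0,0,0],"delta_rot": [0,0,0],"fingers": -1},{"slide": [0,0,0],"delta_rot": [0,0,0],"fingers": -1}]'

```text
time_s: 20.95
tcp_pos: [0.4428, -0.3331, -0.0199]
eef_rot: [-180.0, -0.0, -90.0]
contact_force: [-1.0, 0.5, 2.4]
gripper_width: 0.0538
gripper_force: 15.0
```

>>> play_rows --rows '[{"slide": [0,0,-0.2],"delta_rot": [0,0,0],"fingers": -1},{"slide": [0,0,-0.3],"delta_rot": [0,0,0],"fingers": -1},{"slide": [0,0,-0.3],"delta_rot": [0,0,0],"fingers": -1},{"slide": [-0.2,-0.14,0],"delta_rot": [0,0,0],"fingers": -1},{"slide": [-0.3,-0.2,0],"delta_rot": [0,0,0],"fingers": -1},{"slide": [-0.3,-0.2,0],"delta_rot": [0,0,0],"fingers": -1},{"slide": [-0.3,-0.2,0],"delta_rot": [0,0,0],"fingers": -1},{"slide": [-0.3,-0.2,0],"delta_rot": [0,0,0],"fingers": -1}]'

```text
time_s: 21.95
tcp_pos: [0.5843, -0.1213, 0.0996]
eef_rot: [180.0, 0.0, -90.0]
contact_force: [1.2, -1.6, -1.5]
gripper_width: 0.0536
gripper_force: 15.0
```

>>> play_rows --rows '[{"slide": [-0.3,-0.2,0],"delta_rot": [0,0,0],"fingers": -1},{"slide": [-0.256,-0.149,0],"delta_rot": [0,0,0],"fingers": -1},{"slide": [0,0,0.1],"delta_rot": [0,0,0],"fingers": -1},{"slide": [0,0,0.2],"delta_rot": [0,0,0],"fingers": -1},{"slide": [0,0,0.2],"delta_rot": [0,0,0],"fingers": -1},{"slide": [0,0,0.1],"delta_rot": [0,0,0],"fingers": -1},{"slide": [0,0,0],"delta_rot": [0,0,0],"fingers": -1},{"slide": [0,0,0],"delta_rot": [0,0,0],"fingers": -1}]'

```text
time_s: 22.95
tcp_pos: [0.6369, -0.0397, 0.011]
eef_rot: [-179.9, 0.0, -90.0]
contact_force: [0.2, -0.2, -0.9]
gripper_width: 0.0535
gripper_force: 15.0
```

>>> play_rows --rows '[{"slide": [0,0,0.05],"delta_rot": [0,0,0],"fingers": -1},{"slide": [0,0,0.035],"delta_rot": [0,0,0],"fingers": -1},{"slide": [0,0,0],"delta_rot": [0,0,0],"fingers": -1},{"slide": [0,0,0],"delta_rot": [0,0,0],"fingers": 0.4},{"slide": [0,0,0],"delta_rot": [0,0,0],"fingers": 1},{"slide": [0,0,0],"delta_rot": [0,0,0],"fingers": 1},{"slide": [0,0,0],"delta_rot": [0,0,0],"fingers": 1}]'

```text
time_s: 23.82
tcp_pos: [0.6361, -0.0396, -0.0029]
eef_rot: [180.0, 0.0, -90.0]
contact_force: [-0.1, 0.9, -0.0]
gripper_width: 0.0847
gripper_force: 0.0
```

>>> play_rows --rows '[{"slide": [0,0,-0.15],"delta_rot": [0,0,0],"fingers": 1},{"slide": [0,0,-0.3],"delta_rot": [0,0,0],"fingers": 1},{"slide": [0,0,-0.35],"delta_rot": [0,0,0],"fingers": 1},{"slide": [0,0,-0.25],"delta_rot": [0,0,0],"fingers": 1},{"slide": [0.1,0.3,0],"delta_rot": [0,0,0],"fingers": 1},{"slide": [0.13,0.35,0],"delta_rot": [0,0,0],"fingers": 1},{"slide": [0.13,0.35,0],"delta_rot": [0,0,0],"fingers": 1},{"slide": [0.067,0.22,0],"delta_rot": [0,0,0],"fingers": 1}]'

```text
time_s: 24.82
tcp_pos: [0.4507, -0.1044, 0.1548]
eef_rot: [-180.0, 0.0, -90.0]
contact_force: [0.7, 0.2, 0.1]
gripper_width: 0.0877
gripper_force: 0.0
```

>>> play_rows --rows '[{"slide": [0,0,0],"delta_rot": [0,0,0],"fingers": 1},{"slide": [0,0,0],"delta_rot": [0,0,0],"fingers": 1}]'

```text
time_s: 25.08
tcp_pos: [0.4538, -0.1036, 0.1552]
eef_rot: [-179.9, 0.0, -90.0]
contact_force: [0.4, 0.2, -0.1]
gripper_width: 0.0873
gripper_force: 0.0
```

Run:
```python
from h import *
from m import mask,H
st(); c=wcap('w10')
cone(c,(.453,-.104,.03),mask(c['image'],H['red'],120,50),.035)
```

```text
{'time_s': 25.075, 'tcp_pos': [0.4538, -0.1036, 0.1552], 'eef_rot': [-179.9209, 0.0062, -89.9971], 'contact_force': [0.3846, 0.1919, -0.0929], 'gripper_width': 0.0873, 'gripper_force': 0.0, 'joints': [11.4862, 2.2114, -28.0841, 0.0112, -59.6257, -11.4889]}
cone at [ 454.4 -104.7] dia 68.5 bbox ctr [ 454.4 -104.5] [62.8 67.9]
```

View pics/w10.png

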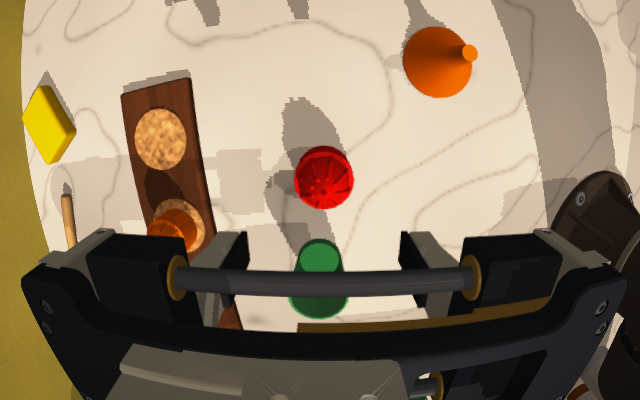

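The red cone is at (324,178), centred between the fingers. The tumbler at (319,278) has about 40 mm of clearance. Going down.

>>> play_rows --rows '[{"slide": [0.005,-0.003,0.2],"delta_rot": [0,0,0],"fingers": 1},{"slide": [0,0,0.3],"delta_rot": [0,0,0],"fingers": 1},{"slide": [0,0,0.3],"delta_rot": [0,0,0],"fingers": 1},{"slide": [0,0,0.2],"delta_rot": [0,0,0],"fingers": 1},{"slide": [0,0,0.127],"delta_rot": [0,0,0],"fingers": 1},{"slide": [0,0,0],"delta_rot": [0,0,0],"fingers": 1},{"slide": [0,0,0],"delta_rot": [0,0,0],"fingers": 1},{"slide": [0,0,0],"delta_rot": [0,0,0],"fingers": -1}]'

```text
time_s: 26.12
tcp_pos: [0.4545, -0.1042, -0.0135]
eef_rot: [-179.9, 0.0, -90.0]
contact_force: [-0.4, -0.7, 0.9]
gripper_width: 0.082
gripper_force: 0.0
```

>>> play_rows --rows '[{"slide": [0,0,0],"delta_rot": [0,0,0],"fingers": -1},{"slide": [0,0,0],"delta_rot": [0,0,0],"fingers": -1},{"slide": [0,0,0],"delta_rot": [0,0,0],"fingers": -1},{"slide": [0,0,0],"delta_rot": [0,0,0],"fingers": -1}]'

```text
time_s: 26.62
tcp_pos: [0.4539, -0.1044, -0.014]
eef_rot: [-180.0, 0.0, -90.0]
contact_force: [-1.6, 0.1, 6.1]
gripper_width: 0.0618
gripper_force: 15.0
```

>>> play_rows --rows '[{"slide": [0,0,-0.2],"delta_rot": [0,0,0],"fingers": -1},{"slide": [0,0,-0.3],"delta_rot": [0,0,0],"fingers": -1},{"slide": [0,0,-0.3],"delta_rot": [0,0,0],"fingers": -1},{"slide": [0.05,-0.2,0],"delta_rot": [0,0,0],"fingers": -1},{"slide": [0.07,-0.3,0],"delta_rot": [0,0,0],"fingers": -1},{"slide": [0.07,-0.3,0],"delta_rot": [0,0,0],"fingers": -1},{"slide": [0.06,-0.3,0],"delta_rot": [0,0,0],"fingers": -1},{"slide": [0.05,-0.187,0],"delta_rot": [0,0,0],"fingers": -1}]' --squeeze 20

```text
time_s: 27.62
tcp_pos: [0.6479, -0.1498, 0.1045]
eef_rot: [179.9, 0.0, -90.0]
contact_force: [-0.8, -0.5, -0.8]
gripper_width: 0.0615
gripper_force: 20.0
```

>>> play_rows --rows '[{"slide": [0,0,0.1],"delta_rot": [0,0,0],"fingers": -1},{"slide": [0,0,0.2],"delta_rot": [0,0,0],"fingers": -1},{"slide": [0,0,0.2],"delta_rot": [0,0,0],"fingers": -1},{"slide": [0,0,0.1],"delta_rot": [0,0,0],"fingers": -1},{"slide": [0,0,0],"delta_rot": [0,0,0],"fingers": -1},{"slide": [0,0,0],"delta_rot": [0,0,0],"fingers": -1}]'

```text
time_s: 28.38
tcp_pos: [0.6473, -0.1494, 0.0168]
eef_rot: [-179.9, -0.0, -90.0]
contact_force: [-0.2, 0.1, -0.4]
gripper_width: 0.0615
gripper_force: 20.0
```

>>> play_rows --rows '[{"slide": [0,0,0.05],"delta_rot": [0,0,0],"fingers": -1},{"slide": [0,0,0.035],"delta_rot": [0,0,0],"fingers": -1},{"slide": [0,0,0],"delta_rot": [0,0,0],"fingers": -1},{"slide": [0,0,0],"delta_rot": [0,0,0],"fingers": 0.6},{"slide": [0,0,0],"delta_rot": [0,0,0],"fingers": 1},{"slide": [0,0,0],"delta_rot": [0,0,0],"fingers": 1},{"slide": [0,0,0],"delta_rot": [0,0,0],"fingers": 1}]'

```text
time_s: 29.25
tcp_pos: [0.6466, -0.1494, 0.0027]
eef_rot: [180.0, 0.0, -90.0]
contact_force: [0.4, -0.1, 0.3]
gripper_width: 0.0873
gripper_force: 0.0
```

>>> play_rows --rows '[{"slide": [0,0,-0.15],"delta_rot": [0,0,0],"fingers": 1},{"slide": [0,0,-0.3],"delta_rot": [0,0,0],"fingers": 1},{"slide": [0,0,-0.35],"delta_rot": [0,0,0],"fingers": 1},{"slide": [0,0,-0.35],"delta_rot": [0,0,0],"fingers": 1},{"slide": [-0.3,0.25,0],"delta_rot": [0,0,0],"fingers": 1},{"slide": [-0.35,0.3,0],"delta_rot": [0,0,0],"fingers": 1},{"slide": [-0.35,0.3,0],"delta_rot": [0,0,0],"fingers": 1},{"slide": [-0.3,0.2,0],"delta_rot": [0,0,0],"fingers": 1}]'

```text
time_s: 30.25
tcp_pos: [0.4961, 0.0366, 0.1756]
eef_rot: [-180.0, 0.0, -90.0]
contact_force: [0.3, 1.2, 0.4]
gripper_width: 0.0877
gripper_force: 0.0
```

>>> play_rows --rows '[{"slide": [-0.35,0,0],"delta_rot": [0,0,0],"fingers": 1},{"slide": [-0.35,0,0],"delta_rot": [0,0,0],"fingers": 1},{"slide": [-0.35,0,0],"delta_rot": [0,0,0],"fingers": 1},{"slide": [-0.3,0,0],"delta_rot": [0,0,0],"fingers": 1},{"slide": [0,0,0],"delta_rot": [0,0,0],"fingers": 1},{"slide": [0,0,0],"delta_rot": [0,0,0],"fingers": 1}]'

```text
time_s: 31.0
tcp_pos: [0.4974, 0.2378, 0.1751]
eef_rot: [180.0, -0.0, -90.0]
contact_force: [-0.1, 0.2, -0.2]
gripper_width: 0.0875
gripper_force: 0.0
```

```bash
cat > fin.py <<'E'
from h import *
from m import mask,H,blob
import pickle
st(); T={'lime':(.626,.175,22),'lemon':(.6314,.0752,27),'orange':(.6362,-.0397,33),'red':(.6476,-.1494,38),'tumb':(.459,.0094,43)}
C={n:r.capture(n) for n in('scene','side')}
for k,(x,y,h) in T.items():
    z=(0 if k=='tumb' else .018)+h/1000; L=[]
    for n in C:
        b,_=blob(mask(C[n]['image'],H[k],90 if k=='tumb' else 120),proj(C[n],(x,y,z))); L.append(ray(C[n],b[0]+b[2]/2-.5,b[1]+b[3]/2-.5))
    (o1,d1),(o2,d2)=L; ab=np.linalg.lstsq(np.c_[d1,-d2],o2-o1,rcond=None)[0]; p=(o1+ab[0]*d1+o2+ab[1]*d2)/2
    print(k,np.round(p,4),'err mm',np.round((p[:2]-(x,y))*1000,1))
cv2.imwrite('pics/fin.png',np.hstack([cv2.resize(C['scene']['image'][150:270,220:420],(500,300)),cv2.resize(C['side']['image'][140:280,220:420],(300,300))]))
E
python3 fin.py
```

```text
{'time_s': 31.0, 'tcp_pos': [0.4974, 0.2378, 0.1751], 'eef_rot': [179.9699, -0.0226, -89.9693], 'contact_force': [-0.0987, 0.2033, -0.165], 'gripper_width': 0.0875, 'gripper_force': 0.0, 'joints': [45.9057, 9.7333, -16.6002, -0.0066, -63.7038, -45.872]}
lime [0.6272 0.1773 0.0357] err mm [1.2 2.3]
lemon [0.632  0.0779 0.0393] err mm [0.6 2.7]
orange [ 0.6387  0.0134 -0.018 ] err mm [ 2.5 53.1]
red [ 0.6472 -0.1486  0.0486] err mm [-0.4  0.8]
tumb [0.4591 0.0066 0.0435] err mm [ 0.1 -2.8]
```

View pics/fin.png

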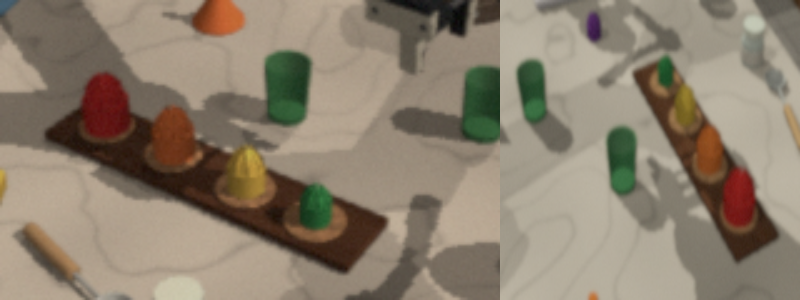

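The final views show all four cones upright and centred on their marks. Lime is nearest the press, then lemon, orange and red, and the tumbler is untouched. The 53 mm orange error comes from its mask merging with the cork; in the picture the cone is centred.

```bash
python3 -c "
from plant import r
print(r.close_job())"
```

```text
the job is handed in; nothing more can be done
None
```

I handed the job in after about 31 s of the 106 s allowed: lime, lemon, orange and grapefruit stand upright on the four marks in that order from the press's end, and the tumbler is where it was. Lime, lemon and grapefruit measured within 3 mm of their marks. The orange was checked only by eye in the final picture, because its mask merged with the cork, and no verdict was returned.

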